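# Find the rocking corner of a meter's base plate and press its shim flat

### The arm

A 7-joint arm with a two-finger parallel gripper is mounted at the origin on a cart in front of the work surface, level with it; the furniture and walls round the work are solid. World frame = base frame: x ahead of the robot, y to its left, z up, the work surface at z = 0. Lengths are in m, angles in degrees, forces in N, time in s.
With the tool pointing down it reaches from about 0.425 to 0.875 m from the base axis. Payload 4.7 kg.
Tool frame: the origin (TCP) lies on the centre line of the jaws, within the pads' length; the fingertips stand 25 mm ahead of it and the grasp point (between the pads) lies 6 mm ahead of it; z points along the fingers, y is the direction in which the jaws open and shut (so a half turn about z gives the same grasp; the last joint's range is limited). The gripper opens to 87 mm and grips with 3 to 60 N. Pads are 19 mm wide; open, the fingers measure 117 mm over their backs; the gripper's body (75 mm by 190 mm) begins 51 mm behind the grasp point.
Start: joints at [-75.911, 18.392, -4.016, 83.108, 1.295, 78.541, -3.26], TCP at [0.149, 0.633, 0.225] pointing down, gripper open.
Joint ranges: [-163.93, 163.93], [-17.29, 119.83], [-79.2, 71.16], [3.27, 140.29], [-89.18, 269.18], [5.43, 117.66], [-154.24, 154.24]. Speed limits (degrees/s): [147.25, 147.25, 180, 180, 180, 180, 180].

### API

Orientations are given as [roll, pitch, yaw] about the fixed x, y, z axes, in that order (R = Rz(yaw) Ry(pitch) Rx(roll)).
In Python, from cell import env gives the robot as it stands.
- The arm moves only by the shell command python3 -m creep 'ROWS' [OPENING] [FORCE]. ROWS is JSON, a list of rows, each an object of numbers: "tx", "ty", "tz": the shift along the tool's x, y, z in m; "rx", "ry", "rz": the turn, a rotation vector about the tool's x, y, z in degrees. In form: [{"tx": .., "ty": .., "tz": .., "rx": .., "ry": .., "rz": ..}, ...]. A call has 1 to 20 rows; each row shifts and turns the commanded pose from where the row before left it, along the tool's axes as they then stand; what a row does not reach is not made up. A row lasts 1/8 s, in which the tool goes at most 62.5 mm and 10.7 degrees, less where a joint would pass 70% of its speed; a pose out of reach is approached as far as the arm can. A call is refused whole if a number of a shift passes 0.0625 or a number of a turn 10.7, either way. A call with a gripper value outside its range is refused whole. OPENING is the finger opening in m, from 0 to 0.087, set as the call begins (- or left out, the last holds). The fingers move at their own pace and stop on an object; FORCE is the grip in N (left out, the last holds). Time passes only in rows, so rows that do not move let the fingers close. It gives the time, the measured TCP pose, the force and the opening at its end, in the units of the state.
- env.get_obs(): the state, without advancing time (a new reading comes with each control period).
- env.read_camera(name): name is "scene" or "top" or "wrist"; returns a dict with "pixels" (400x640x3 uint8, red, green, blue), "intrinsics" (3x3 intrinsics, pixels), "R" (3x3) and "t" (3): a world point X has camera coordinates R X + t. Camera axes: x right, y down, z forward; pixel columns grow to the right and rows downward; lengths in m; the calibration is good to about 2 mm. A picture is of the moment at which its call begins. There is no depth.
- env.sign_off(): hands the job in, once; it reports no verdict.
The state is a dict: "time_s": time; "qpos": joint angles; "joint_velocities": joint speeds; "effort": joint torques, N m; "tool_pos": TCP position; "tool_rot": TCP orientation; "force": force on the tool from outside, world axes, zero at the start; "wrist_torque": the same for the moment, N m; "grip_width": finger opening in m.
Only numpy, scipy, OpenCV 4.12 (cv2) and the standard library are available. Lean on these libraries where they do the work, as an engineer would, in place of code of your own. Each camera call takes 0.05 s, during which the arm holds its last target.

### The job

Press down on the corners of the flow meter's base plate with the fingertips, one after another, until you find the one that rocks, then press that corner's orange shim tab, which sticks up on the robot's side of it, down flat, so that the plate sits level and steady. Leave the other three tabs raised, do not lift the plate or push it out of place, leave the tools and the fitting beside it alone, and finish clear of everything.

Things in the scene. Friction and masses are not known exactly. Their poses are not given: they have to be found in the camera images.
- tray: dark steel tray, 165 x 246 x 4 mm, fixed on the worktop; origin at the centre of its underside. x points roughly away from the robot, from the near to the far beam of the plate; y to the left. On it four grey feet, 100 mm apart in x and 190 mm in y, one under each plate corner, and a rubber boss, 40 mm across, under the plate's middle
- plate: loose aluminium H-shaped plate, 1.2 kg, two beams 40 x 230 x 10 mm and a web, a grey flow meter 28 mm high fixed on it. Origin: centre of its underside, 28 mm above the worktop when level; axes as the tray. It rests level on the boss and three feet; one hidden foot, any, is 5 mm short: pressed with 2 to 4 N that corner dips about 5 mm and comes back when let go; the others are solid
- corner_near_left (a point): press mark (blue ring, 18 mm) on the top face of the plate's near left corner, above its foot; 38 mm above the worktop when the plate is level. The corner around it is 40 x 40 mm
- corner_near_right (a point): press mark (blue ring, 18 mm) on the top face of the plate's near right corner, above its foot; 38 mm above the worktop when the plate is level. The corner around it is 40 x 40 mm
- corner_far_left (a point): press mark (blue ring, 18 mm) on the top face of the plate's far left corner, above its foot; 38 mm above the worktop when the plate is level. The corner around it is 40 x 40 mm
- corner_far_right (a point): press mark (blue ring, 18 mm) on the top face of the plate's far right corner, above its foot; 38 mm above the worktop when the plate is level. The corner around it is 40 x 40 mm
- tab_a (a point): centre of the top of the orange pad (22 x 24 mm) of a lever shim, which serves the press mark just beyond it in the tray's +x (which one differs from run to run). Its hinge pin lies 25 mm from that mark towards the tray's -x, 26 mm above the worktop; the lever runs on towards -x. Pad centre: 48 mm above the worktop and 50 mm from the mark when raised, 30.5 mm above and 58 mm from it when flat
- tab_b (a point): centre of the top of the orange pad (22 x 24 mm) of a lever shim, which serves the press mark just beyond it in the tray's +x (which one differs from run to run). Its hinge pin lies 25 mm from that mark towards the tray's -x, 26 mm above the worktop; the lever runs on towards -x. Pad centre: 48 mm above the worktop and 50 mm from the mark when raised, 30.5 mm above and 58 mm from it when flat
- tab_c (a point): centre of the top of the orange pad (22 x 24 mm) of a lever shim, which serves the press mark just beyond it in the tray's +x (which one differs from run to run). Its hinge pin lies 25 mm from that mark towards the tray's -x, 26 mm above the worktop; the lever runs on towards -x. Pad centre: 48 mm above the worktop and 50 mm from the mark when raised, 30.5 mm above and 58 mm from it when flat
- tab_d (a point): centre of the top of the orange pad (22 x 24 mm) of a lever shim, which serves the press mark just beyond it in the tray's +x (which one differs from run to run). Its hinge pin lies 25 mm from that mark towards the tray's -x, 26 mm above the worktop; the lever runs on towards -x. Pad centre: 48 mm above the worktop and 50 mm from the mark when raised, 30.5 mm above and 58 mm from it when flat
- shim_a (a joint): turn of the lever with tab_a, rad: 0 raised, 0.6 flat (level) at its stop. It turns with about 4 N pressed on the pad (friction) and stays where it is left. Its inner end rises under the plate corner: at the rocking corner it just fills the gap, at a solid corner it would jack that corner up by 5 mm
- shim_b (a joint): turn of the lever with tab_b, rad: 0 raised, 0.6 flat (level) at its stop. It turns with about 4 N pressed on the pad (friction) and stays where it is left. Its inner end rises under the plate corner: at the rocking corner it just fills the gap, at a solid corner it would jack that corner up by 5 mm
- shim_c (a joint): turn of the lever with tab_c, rad: 0 raised, 0.6 flat (level) at its stop. It turns with about 4 N pressed on the pad (friction) and stays where it is left. Its inner end rises under the plate corner: at the rocking corner it just fills the gap, at a solid corner it would jack that corner up by 5 mm
- shim_d (a joint): turn of the lever with tab_d, rad: 0 raised, 0.6 flat (level) at its stop. It turns with about 4 N pressed on the pad (friction) and stays where it is left. Its inner end rises under the plate corner: at the rocking corner it just fills the gap, at a solid corner it would jack that corner up by 5 mm
- screwdriver: red-handled screwdriver, loose on the worktop beside the tray, 136 x 18 mm, 18 mm high, about 175 mm to the left of the tray's centre; origin under its middle; not to be touched
- pliers: orange-handled pliers, loose on the worktop beside the tray, 162 x 46 mm, 12 mm high, about 185 mm to the right of the tray's centre; origin under its middle; not to be touched
- union: small brass union, loose on the worktop beside the tray, 39 x 22 mm, 19 mm high, about 125 mm beyond the tray's centre; origin under its middle; not to be touched
There are look-alikes about, which are no part of the job. What is shaped like the part that bears tab_a but green is not meant. Leave any pink look-alike of the part that bears tab_c alone.

How it is judged:
By the outcome, as a careful person would: the job done as asked, in the order asked, and still so for the second after the job is handed in, with the robot touching nothing.
It also fails if it takes over 51 s, if anything falls off the work surface, if the arm or the gripper's body presses on something with over 40 N, if the wrist force passes 120 N, or if a joint passes its speed limit or range.

## Working session

There is one attempt and no reset: what is moved stays moved. The work goes in short steps, Python scripts to look and compute and a shell command to move; the robot and the scene stay as the last step left them, time stands still between calls to the robot, and variables do not carry over. Pictures are saved under pics/ and viewed, and the job is handed in when it is done.

```bash
ls; mkdir -p pics; cat > h.py <<'E'
from cell import env
import numpy as np, cv2
def cam(n,f=None):
    c=env.read_camera(n)
    if f: cv2.imwrite(f,cv2.cvtColor(c["pixels"],cv2.COLOR_RGB2BGR))
    return c
def ray(c,u,v,z):
    K,R,t=map(np.array,(c["intrinsics"],c["R"],c["t"]))
    d=R.T@np.linalg.inv(K)@np.array([u,v,1.]); o=-R.T@t
    return o+d*(z-o[2])/d[2]
def proj(c,X):
    K,R,t=map(np.array,(c["intrinsics"],c["R"],c["t"]))
    p=K@(R@np.array(X)+t); return p[:2]/p[2]
E
python3 - <<'E'
from h import *
for n in("scene","top","wrist"): 
    c=cam(n,f"pics/{n}0.png"); print(n,-np.array(c["R"]).T@c["t"])
print(env.get_obs())
E
```

```text
pics
scene [ 0.14832292 -0.27063381  0.70927451]
top [0.40921823 0.10524704 0.88355794]
wrist [0.08213915 0.64769761 0.38395886]
{'time_s': 0.15, 'qpos': array([-75.91111281,  18.43303517,  -4.01424556,  83.1564705 ,
         1.29456077,  78.54054106,  -3.25907382]), 'joint_velocities': array([-0.00687661, -0.08175378, -0.00411211, -0.10095476,  0.01214131,
       -0.14388807,  0.05545879]), 'effort': array([-1.59678939e-04, -4.91791892e+01, -4.04596031e-01, -3.12876427e+01,
       -6.39052992e-02,  4.04612347e-02,  1.12372290e-04]), 'tool_pos': array([0.14928829, 0.63221816, 0.22399109]), 'tool_rot': array([-1.79915136e+02,  4.84540269e-03,  1.66720076e+02]), 'force': array([-0.96204849,  0.34678388, -0.82897109]), 'wrist_torque': array([-0.0454198 ,  0.00774183, -0.00172362]), 'grip_width': 0.08705915568391205}
```

View pics/scene0.png

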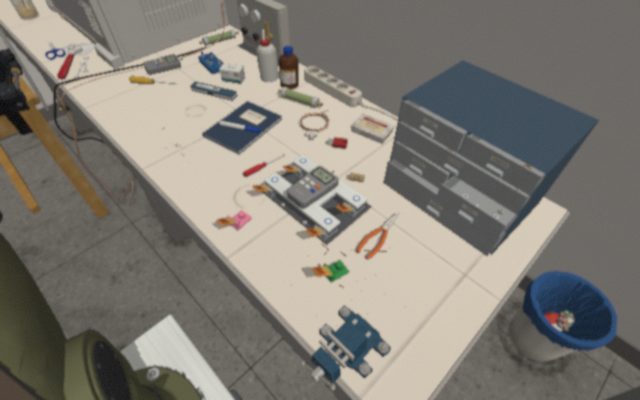

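View pics/top0.png

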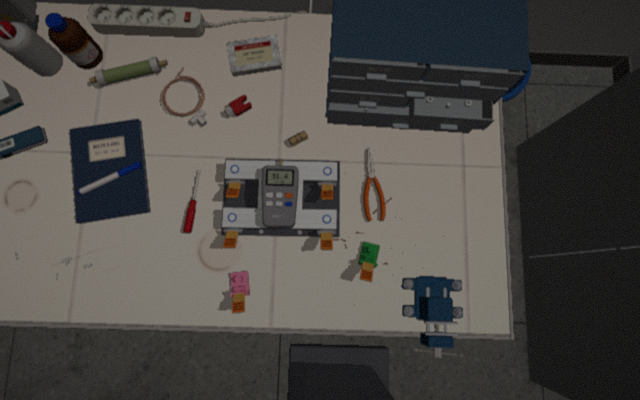

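View pics/wrist0.png

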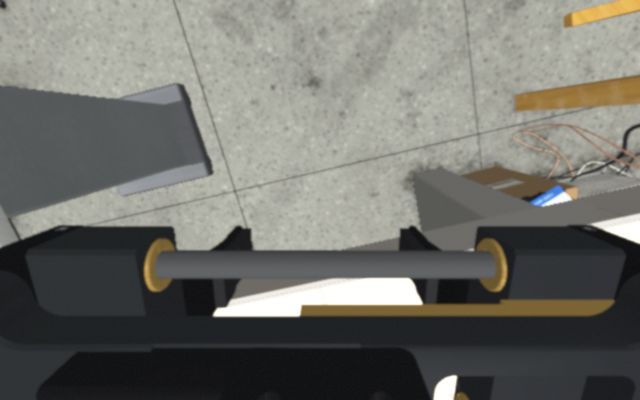

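The top view shows the plate with its four blue rings near (231,170), (323,171), (232,217) and (326,217). Orange tabs are at about (233,190), (327,192), (231,240) and (326,240). A pink look-alike is at (239,290) and a green one at (368,258), both off the tray. I'll measure next.

```bash
python3 - <<'E'
from h import *
c=cam("top"); im=c["pixels"]; 
hsv=cv2.cvtColor(im,cv2.COLOR_RGB2HSV)
crop=im[145:320,205:395]; cv2.imwrite("pics/crop1.png",cv2.cvtColor(cv2.resize(crop,None,fx=4,fy=3.4,interpolation=cv2.INTER_CUBIC) if 0 else cv2.resize(crop,(640,590),interpolation=cv2.INTER_CUBIC),cv2.COLOR_RGB2BGR))
def blobs(m,z,lo):
    n,l,s,ce=cv2.connectedComponentsWithStats(m)
    for i in range(1,n):
        if s[i,4]>=lo and 150<ce[i][1]<320 and 205<ce[i][0]<395: print(ce[i].round(1),s[i],ray(c,*ce[i],z).round(4))
print("blue");blobs(cv2.inRange(hsv,(95,60,60),(125,255,255)),.038,8)
print("orange");blobs(cv2.inRange(hsv,(7,140,110),(20,255,255)),.048,20)
print("white");blobs(cv2.inRange(hsv,(0,0,0),(180,60,70)),.004,100)
E
```

```text
blue
[233.8 168.6] [230 165   9   8  25] [0.6249 0.2728 0.038 ]
[327.1 170.6] [323 167   9   8  31] [0.6277 0.0815 0.038 ]
[288.1 203.4] [285 201   7   6  39] [0.5564 0.1586 0.038 ]
[231.9 217.1] [228 213   9   9  27] [0.5247 0.2698 0.038 ]
[325.9 218.6] [322 215   9   8  27] [0.528  0.0813 0.038 ]
orange
[381.2 198.1] [375 177  10  42  74] [ 0.5719 -0.0287  0.048 ]
[367.6 199.1] [366 178   5  43  83] [ 0.5689 -0.0013  0.048 ]
[323.7 236.9] [321 233   8   8  31] [0.4901 0.0848 0.048 ]
[366.  266.1] [363 263   8   7  33] [0.4356 0.0005 0.048 ]
white
[321.  197.1] [303 161  37  76 871] [0.5784 0.092  0.004 ]
[278.4 209.6] [ 237  166   85   72 1366] [0.5485 0.1805 0.004 ]
[242.9 194. ] [223 176  36  33 736] [0.5793 0.2567 0.004 ]
```

View pics/crop1.png

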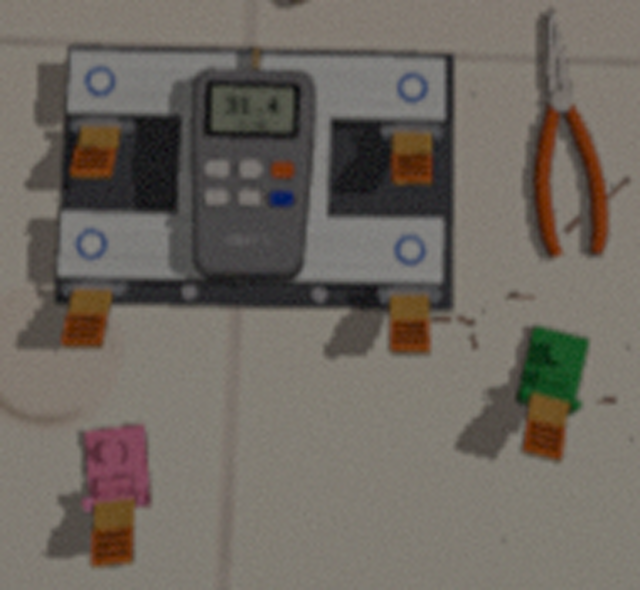

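The four marks form a rectangle of about 100 x 190 mm at z=38 mm, with the tray yawed about +0.9°. The four tabs on the tray are the candidates, and the pink and green parts off the tray are the look-alikes. I'll close the fingers and go above the near-left mark.

```bash
python3 -m creep '[{"tx":-0.02,"ty":-0.012},{"tx":-0.039,"ty":-0.0231},{"tx":-0.039,"ty":-0.0231},{"tx":-0.039,"ty":-0.0231},{"tx":-0.039,"ty":-0.0231},{"tx":-0.039,"ty":-0.0231},{"tx":-0.039,"ty":-0.0231},{"tx":-0.039,"ty":-0.0231},{"tx":-0.039,"ty":-0.0231},{"tx":-0.039,"ty":-0.0231},{"tx":-0.039,"ty":-0.0231},{"tx":-0.039,"ty":-0.0231},{"rz":-4.7},{"rz":-4.7},{"rz":-4.8},{}]' 0 20; python3 - <<'E'
from h import *
o=env.get_obs(); print(o["tool_pos"],o["tool_rot"],o["force"],o["grip_width"],o["time_s"],o["qpos"])
E
```

```text
[0.14927619 0.63228734 0.22416766] [-1.79931585e+02  4.43463640e-03  1.66721739e+02] [-0.46494469 -0.29080536 -0.79300537] 0.08703512469224611 0.2 [-75.91198097  18.42381193  -4.01596112  83.14828278   1.29494218
  78.54151939  -3.25980034]$[0]: bad value
```

```bash
python3 -m creep --help; python3 -m creep '[{"tx":0,"ty":0,"tz":0,"rx":0,"ry":0,"rz":0}]' 0 20
```

```text
time_s: 0.32
tool_pos: [0.1494, 0.6325, 0.2246]
tool_rot: [-180.0, 0.0, 166.7]
force: [0.0, -0.2, -0.2]
grip_width: 0.0828invalid input: not JSON, or not a number
```

All six keys are needed.

```bash
python3 -m creep '[{"tx":-0.02,"ty":-0.012,"tz":0,"rx":0,"ry":0,"rz":0},{"tx":-0.039,"ty":-0.0231,"tz":0,"rx":0,"ry":0,"rz":0},{"tx":-0.039,"ty":-0.0231,"tz":0,"rx":0,"ry":0,"rz":0},{"tx":-0.039,"ty":-0.0231,"tz":0,"rx":0,"ry":0,"rz":0},{"tx":-0.039,"ty":-0.0231,"tz":0,"rx":0,"ry":0,"rz":0},{"tx":-0.039,"ty":-0.0231,"tz":0,"rx":0,"ry":0,"rz":0},{"tx":-0.039,"ty":-0.0231,"tz":0,"rx":0,"ry":0,"rz":0},{"tx":-0.039,"ty":-0.0231,"tz":0,"rx":0,"ry":0,"rz":0},{"tx":-0.039,"ty":-0.0231,"tz":0,"rx":0,"ry":0,"rz":0},{"tx":-0.039,"ty":-0.0231,"tz":0,"rx":0,"ry":0,"rz":0},{"tx":-0.039,"ty":-0.0231,"tz":0,"rx":0,"ry":0,"rz":0},{"tx":-0.039,"ty":-0.0231,"tz":0,"rx":0,"ry":0,"rz":0},{"tx":0,"ty":0,"tz":0,"rx":0,"ry":0,"rz":-4.7},{"tx":0,"ty":0,"tz":0,"rx":0,"ry":0,"rz":-4.7},{"tx":0,"ty":0,"tz":0,"rx":0,"ry":0,"rz":-4.8},{"tx":0,"ty":0,"tz":0,"rx":0,"ry":0,"rz":0}]'; python3 - <<'E'
from h import *
c=cam("top","pics/top1.png"); cam("wrist","pics/wrist1.png")
print(env.get_obs()["force"],env.get_obs()["qpos"])
E
```

```text
time_s: 2.33
tool_pos: [0.5255, 0.2687, 0.225]
tool_rot: [-180.0, 0.0, -179.2]
force: [0.3, 0.0, -0.6]
grip_width: 0.0005
[-0.09728699 -0.47241164  0.01693819] [-42.09325393  11.06434046  14.2396587   92.54265174  -2.77719282
  76.73212791  63.29377593]
```

View pics/wrist1.png

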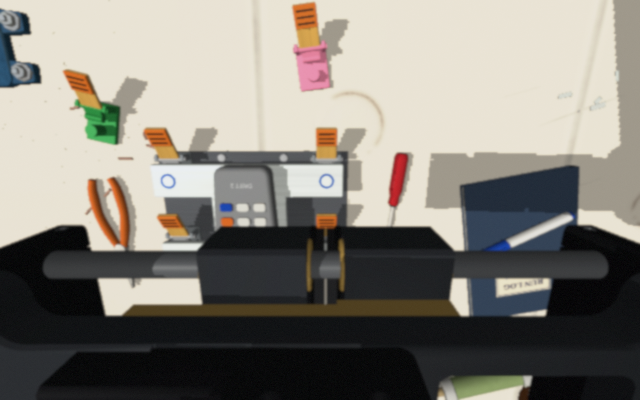

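View pics/top1.png

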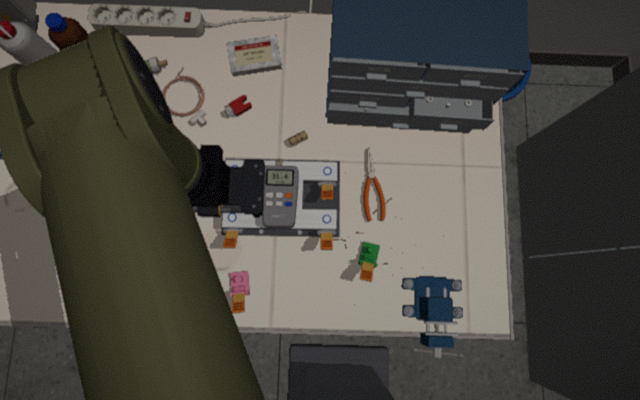

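The wrist view shows the near marks at (326,181) and (168,181), with the fingers closed. I'll cross-check the marks from this view.

```bash
python3 - <<'E'
from h import *
c=cam("wrist"); 
hsv=cv2.cvtColor(c["pixels"],cv2.COLOR_RGB2HSV)
m=cv2.morphologyEx(cv2.inRange(hsv,(100,60,60),(125,255,255)),cv2.MORPH_CLOSE,np.ones((5,5)))
n,l,s,ce=cv2.connectedComponentsWithStats(m)
for i in range(1,n):
    if s[i,4]>40 and s[i,1]<230: print("b",ce[i].round(1),s[i],ray(c,*(s[i,:2]+s[i,2:4]/2-.5),.038).round(4))
m=cv2.inRange(hsv,(8,130,130),(24,255,255))
n,l,s,ce=cv2.connectedComponentsWithStats(m)
for i in range(1,n):
    if s[i,4]>60: print("o",ce[i].round(1),s[i],ray(c,*ce[i],.048).round(4))
E
python3 -m creep '[{"tx":0,"ty":0,"tz":0.03,"rx":0,"ry":0,"rz":0},{"tx":0,"ty":0,"tz":0.04,"rx":0,"ry":0,"rz":0},{"tx":0,"ty":0,"tz":0.04,"rx":0,"ry":0,"rz":0},{"tx":0,"ty":0,"tz":0.03,"rx":0,"ry":0,"rz":0},{"tx":0,"ty":0,"tz":0.01,"rx":0,"ry":0,"rz":0},{"tx":0,"ty":0,"tz":0,"rx":0,"ry":0,"rz":0}]'
```

```text
b [10.2 59.3] [  0  12  36  75 800] [ 0.3844 -0.0641  0.038 ]
b [167.2 180.9] [160 174  15  14  79] [0.5263 0.079  0.038 ]
b [325.8 180.7] [319 174  14  14  74] [0.5238 0.2692 0.038 ]
b [225. 207.] [219 203  13   9 108] [0.5585 0.1462 0.038 ]
b [510.9 229.4] [ 466  207  110   45 3275] [0.5823 0.5145 0.038 ]
o [305.9  24.5] [293   3  26  45 862] [0.3596 0.2469 0.048 ]
o [81.6 88.3] [ 63  70  38  38 643] [0.4243 0.0048 0.048 ]
o [160.4 142.5] [144 129  34  29 593] [0.4807 0.0824 0.048 ]
o [325.8 142.8] [316 129  20  29 560] [0.4786 0.2689 0.048 ]
o [119.4 211.9] [108 178  18  69 398] [0.5634 0.0227 0.048 ]
o [ 98.1 212.3] [ 88 180  29  65 373] [ 0.5643 -0.0029  0.048 ]
o [171.7 224.1] [157 214  30  21 380] [0.578  0.0835 0.048 ]
o [325.5 220. ] [316 214  20  14 253] [0.5703 0.2698 0.048 ]
o [226.5 221.7] [221 218  12   9  95] [0.5741 0.1502 0.048 ]
time_s: 3.22
tool_pos: [0.5252, 0.2704, 0.0749]
tool_rot: [-180.0, -0.0, -179.1]
force: [1.1, -0.2, 0.7]
grip_width: 0.0003
```

The two views agree within 2–3 mm. Now I'll probe near-left.

```bash
python3 -m creep '[{"tx":0,"ty":0,"tz":0.006,"rx":0,"ry":0,"rz":0},{"tx":0,"ty":0,"tz":0.005,"rx":0,"ry":0,"rz":0},{"tx":0,"ty":0,"tz":0,"rx":0,"ry":0,"rz":0}]'; python3 -m creep '[{"tx":0,"ty":0,"tz":0.001,"rx":0,"ry":0,"rz":0},{"tx":0,"ty":0,"tz":0,"rx":0,"ry":0,"rz":0}]';python3 -m creep '[{"tx":0,"ty":0,"tz":0.001,"rx":0,"ry":0,"rz":0},{"tx":0,"ty":0,"tz":0,"rx":0,"ry":0,"rz":0}]'
```

```text
time_s: 3.6
tool_pos: [0.5252, 0.2705, 0.0639]
tool_rot: [180.0, -0.0, -179.1]
force: [0.4, -0.3, 0.9]
grip_width: 0.0004
time_s: 3.85
tool_pos: [0.5253, 0.2706, 0.063]
tool_rot: [180.0, 0.0, -179.1]
force: [-1.2, 0.7, -0.6]
grip_width: 0.0002
time_s: 4.1
tool_pos: [0.5252, 0.2705, 0.0618]
tool_rot: [-180.0, -0.0, -179.1]
force: [0.4, 0.0, 0.7]
grip_width: 0.0001
```

```bash
python3 -m creep '[{"tx":0,"ty":0,"tz":0.001,"rx":0,"ry":0,"rz":0},{"tx":0,"ty":0,"tz":0,"rx":0,"ry":0,"rz":0}]';python3 -m creep '[{"tx":0,"ty":0,"tz":0.001,"rx":0,"ry":0,"rz":0},{"tx":0,"ty":0,"tz":0,"rx":0,"ry":0,"rz":0}]'; python3 -c "
from h import *
cam('scene','pics/s2.png');o=env.get_obs();print(o['force'],o['tool_pos'])"
```

```text
time_s: 4.35
tool_pos: [0.5251, 0.2705, 0.0608]
tool_rot: [-180.0, -0.0, -179.1]
force: [0.5, -0.4, 0.4]
grip_width: 0.0001
time_s: 4.6
tool_pos: [0.5251, 0.2705, 0.0598]
tool_rot: [-180.0, -0.0, -179.1]
force: [-0.5, 0.3, -0.4]
grip_width: 0.0006
[-0.58397385  1.04461425  0.59697683] [0.525207   0.27046406 0.05981977]
```

```bash
python3 - <<'E'
from h import *
i=cv2.imread("pics/s2.png")[130:260,200:400]; cv2.imwrite("pics/s2c.png",cv2.resize(i,(800,520),interpolation=cv2.INTER_CUBIC))
E
```

```text
(no output)
```

View pics/s2c.png

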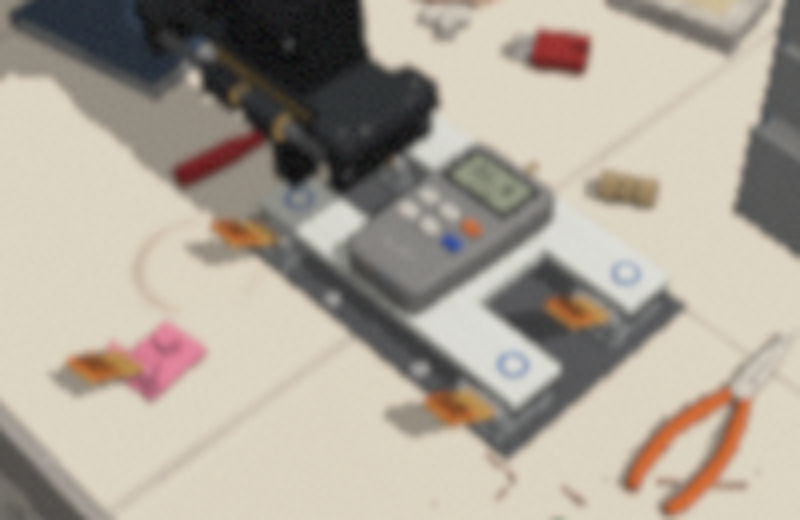

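```bash
python3 - <<'E'
from h import *
c=cam("scene")
for X in ([.5252,.2705,.035],[.5252,.2705,.045],[.5252,.2705,.06],[.5245,.2695,.038],[.528,.081,.038],[.627,.0805,.038]): 
    p=proj(c,X); print(X,p.round(1),((p-[200,130])*4).round())
i=c["pixels"][150:200,250:310]; cv2.imwrite("pics/s3c.png",cv2.cvtColor(cv2.resize(i,(720,600),interpolation=cv2.INTER_CUBIC),cv2.COLOR_RGB2BGR))
E
```

```text
[0.5252, 0.2705, 0.035] [274.8 179.3] [299. 197.]
[0.5252, 0.2705, 0.045] [274.4 176.6] [298. 186.]
[0.5252, 0.2705, 0.06] [273.9 172.4] [296. 170.]
[0.5245, 0.2695, 0.038] [274.7 178.8] [299. 195.]
[0.528, 0.081, 0.038] [327.9 219.8] [512. 359.]
[0.627, 0.0805, 0.038] [356.4 197.6] [625. 270.]
```

View pics/s3c.png

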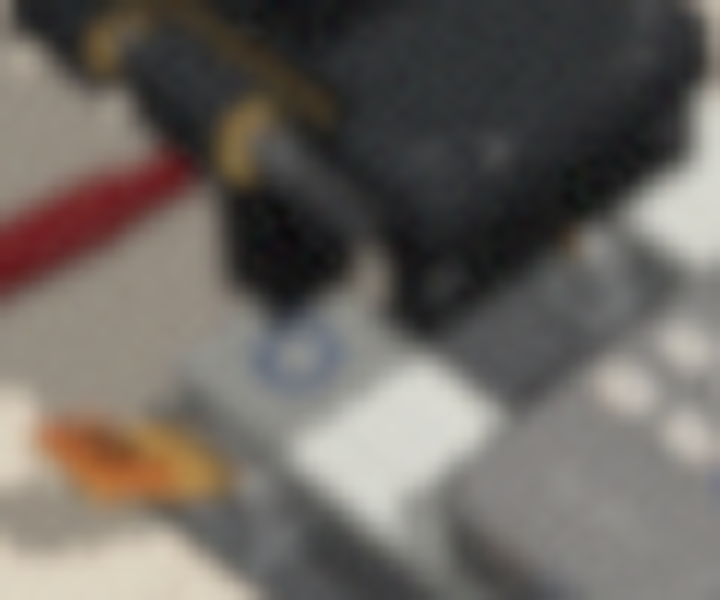

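The scene view shows the NL ring at about pixel (275,179), with the fingertip still ending above it at row 175 or so. There's no contact yet, which matches the zero force, so I'll keep going down.

```bash
for k in 1 ; do python3 -m creep '[{"tx":0,"ty":0,"tz":0.002,"rx":0,"ry":0,"rz":0},{"tx":0,"ty":0,"tz":0,"rx":0,"ry":0,"rz":0}]' | grep -E "pos|force"; python3 -m creep '[{"tx":0,"ty":0,"tz":0.001,"rx":0,"ry":0,"rz":0},{"tx":0,"ty":0,"tz":0,"rx":0,"ry":0,"rz":0}]'| grep -E "pos|force"; python3 -m creep '[{"tx":0,"ty":0,"tz":0.001,"rx":0,"ry":0,"rz":0},{"tx":0,"ty":0,"tz":0,"rx":0,"ry":0,"rz":0}]'| grep -E "pos|force"; done
```

```text
tool_pos: [0.5251, 0.2705, 0.0577]
force: [0.4, -0.5, -0.3]
tool_pos: [0.5252, 0.2705, 0.0568]
force: [0.3, -0.6, -0.1]
tool_pos: [0.5252, 0.2705, 0.0558]
force: [-0.3, 0.2, 0.2]
```

```bash
python3 - <<'E'
from h import *
c=cam("scene")
i=c["pixels"][150:200,250:310]; cv2.imwrite("pics/s4c.png",cv2.cvtColor(cv2.resize(i,(720,600),interpolation=cv2.INTER_CUBIC),cv2.COLOR_RGB2BGR))
c=cam("wrist","pics/w4.png")
print(env.get_obs()["force"])
E
```

```text
[1.06613302 0.00522986 0.7200199 ]
```

View pics/s4c.png

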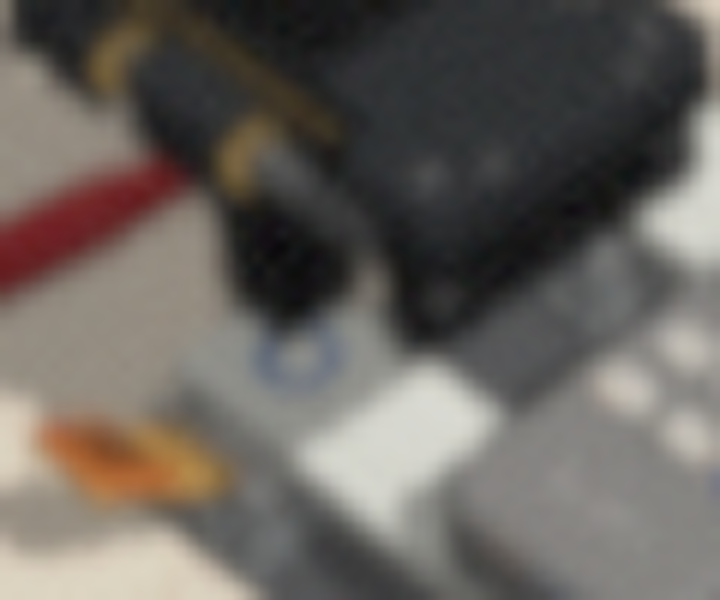

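View pics/w4.png

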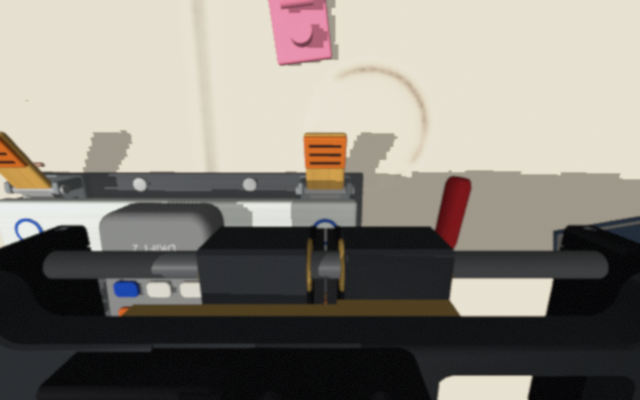

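The fingertip in the scene crop is still slightly above the ring (bottom at about row 177) and the force is zero. I'll continue in 1 mm steps.

```bash
python3 -m creep '[{"tx":0,"ty":0,"tz":0.001,"rx":0,"ry":0,"rz":0},{"tx":0,"ty":0,"tz":0,"rx":0,"ry":0,"rz":0}]' | grep -E "pos|force"; python3 -m creep '[{"tx":0,"ty":0,"tz":0.001,"rx":0,"ry":0,"rz":0},{"tx":0,"ty":0,"tz":0,"rx":0,"ry":0,"rz":0}]'| grep -E "pos|force"; python3 -m creep '[{"tx":0,"ty":0,"tz":0.001,"rx":0,"ry":0,"rz":0},{"tx":0,"ty":0,"tz":0,"rx":0,"ry":0,"rz":0}]'| grep -E "pos|force"
```

```text
tool_pos: [0.5251, 0.2705, 0.0548]
force: [-0.3, 0.1, -0.2]
tool_pos: [0.5252, 0.2705, 0.0538]
force: [-0.1, -0.0, 0.2]
tool_pos: [0.5252, 0.2705, 0.0528]
force: [0.1, -0.3, -0.8]
```

```bash
python3 - <<'E'
from h import *
c=cam("scene")
for z in (.035,.04,.045,.05): print(z,[proj(c,[.526-.0095,.2705+d,z]).round(1) for d in(-.013,0,.013)])
E
```

```text
0.035 [array([275.4, 183.7]), array([272.2, 181. ]), array([268.9, 178.4])]
0.04 [array([275.3, 182.3]), array([272. , 179.6]), array([268.7, 177. ])]
0.045 [array([275.1, 180.9]), array([271.8, 178.3]), array([268.5, 175.7])]
0.05 [array([274.9, 179.6]), array([271.6, 176.9]), array([268.3, 174.3])]
```

```bash
python3 - <<'E'
from h import *
c=cam("scene")
i=c["pixels"][150:200,250:310]; cv2.imwrite("pics/s5c.png",cv2.cvtColor(cv2.convertScaleAbs(cv2.resize(i,(720,600),interpolation=cv2.INTER_CUBIC),alpha=1.8),cv2.COLOR_RGB2BGR))
E
```

```text
(no output)
```

View pics/s5c.png

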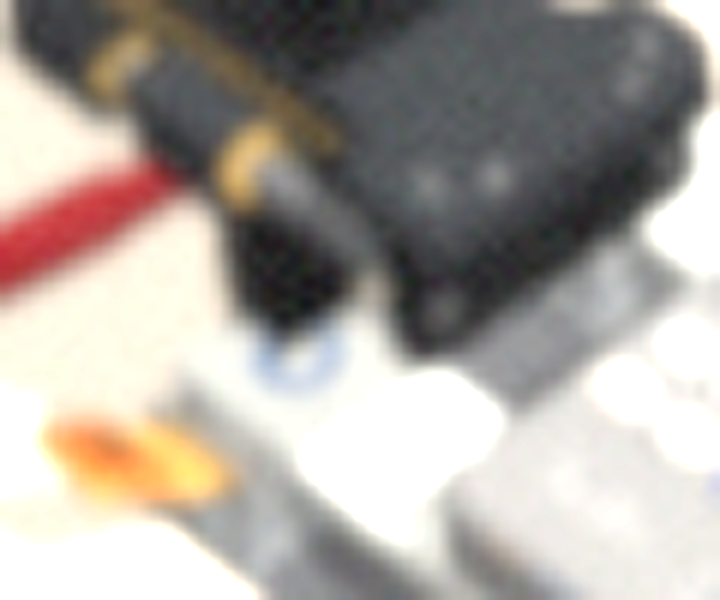

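```bash
python3 -m creep '[{"tx":0,"ty":0,"tz":0.001,"rx":0,"ry":0,"rz":0},{"tx":0,"ty":0,"tz":0,"rx":0,"ry":0,"rz":0}]' | grep -E "pos|force"; python3 -m creep '[{"tx":0,"ty":0,"tz":0.001,"rx":0,"ry":0,"rz":0},{"tx":0,"ty":0,"tz":0,"rx":0,"ry":0,"rz":0}]'| grep -E "pos|force"; python3 -m creep '[{"tx":0,"ty":0,"tz":0.001,"rx":0,"ry":0,"rz":0},{"tx":0,"ty":0,"tz":0,"rx":0,"ry":0,"rz":0}]'| grep -E "pos|force"
python3 - <<'E'
from h import *
c=cam("scene")
i=c["pixels"][150:200,250:310]; cv2.imwrite("pics/s6c.png",cv2.cvtColor(cv2.convertScaleAbs(cv2.resize(i,(720,600),interpolation=cv2.INTER_CUBIC),alpha=1.4),cv2.COLOR_RGB2BGR))
c=cam("top")
i=c["pixels"][150:250,200:300]; cv2.imwrite("pics/t6c.png",cv2.cvtColor(cv2.convertScaleAbs(cv2.resize(i,(600,600),interpolation=cv2.INTER_CUBIC),alpha=1.4),cv2.COLOR_RGB2BGR))
E
```

```text
tool_pos: [0.5251, 0.2705, 0.0518]
force: [-1.2, -0.2, 0.5]
tool_pos: [0.5251, 0.2705, 0.0508]
force: [0.0, -0.4, -0.4]
tool_pos: [0.5252, 0.2705, 0.0498]
force: [-0.4, -0.0, -0.0]
```

View pics/s6c.png

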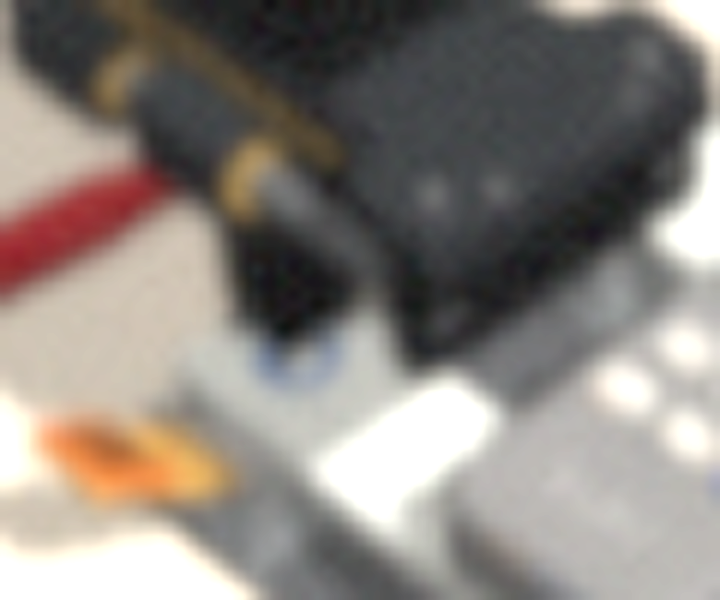

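View pics/t6c.png

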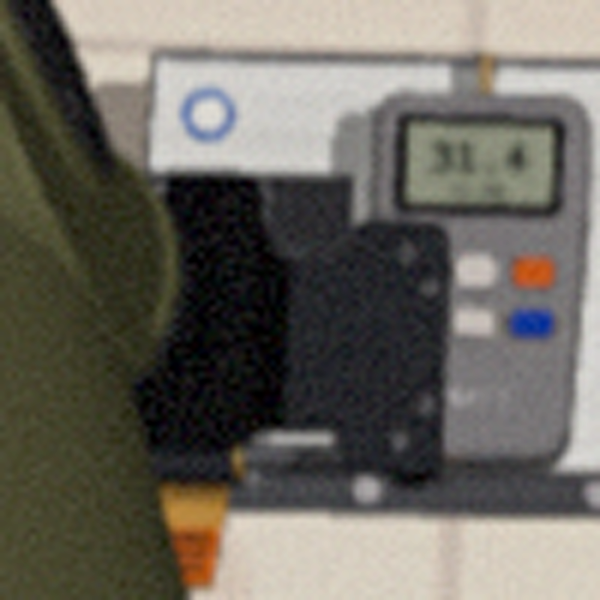

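No contact yet, since the ring hasn't moved in the image and the force is zero. Continuing.

```bash
python3 -m creep '[{"tx":0,"ty":0,"tz":0.001,"rx":0,"ry":0,"rz":0},{"tx":0,"ty":0,"tz":0,"rx":0,"ry":0,"rz":0}]' | grep -E "pos|force"; python3 -m creep '[{"tx":0,"ty":0,"tz":0.001,"rx":0,"ry":0,"rz":0},{"tx":0,"ty":0,"tz":0,"rx":0,"ry":0,"rz":0}]'| grep -E "pos|force"; python3 -m creep '[{"tx":0,"ty":0,"tz":0.001,"rx":0,"ry":0,"rz":0},{"tx":0,"ty":0,"tz":0,"rx":0,"ry":0,"rz":0}]'| grep -E "pos|force"
python3 - <<'E'
from h import *
c=cam("scene")
i=c["pixels"][150:200,250:310]; cv2.imwrite("pics/s7c.png",cv2.cvtColor(cv2.convertScaleAbs(cv2.resize(i,(720,600),interpolation=cv2.INTER_CUBIC),alpha=1.4),cv2.COLOR_RGB2BGR))
print(env.get_obs()["force"])
E
```

```text
tool_pos: [0.5252, 0.2705, 0.0488]
force: [-0.0, -0.2, 0.1]
tool_pos: [0.5252, 0.2705, 0.0478]
force: [0.7, -0.8, 0.0]
tool_pos: [0.5252, 0.2705, 0.0468]
force: [-1.1, 0.6, 0.3]
[-0.01635424  0.60028146 -0.51373396]
```

View pics/s7c.png

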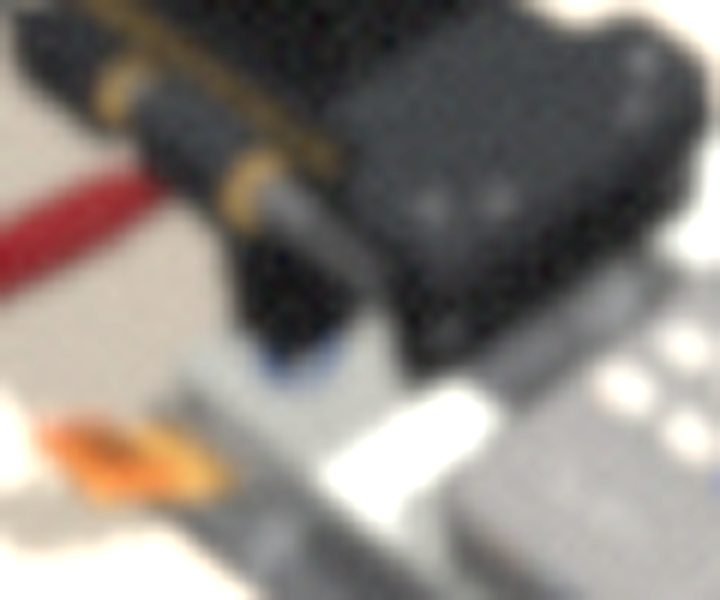

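The tip now overlaps the ring in the image but there's still no force, so the closed fingertips reach less far than stated. Continuing carefully.

```bash
python3 -m creep '[{"tx":0,"ty":0,"tz":0.001,"rx":0,"ry":0,"rz":0},{"tx":0,"ty":0,"tz":0,"rx":0,"ry":0,"rz":0}]' | grep -E "pos|force"; python3 -m creep '[{"tx":0,"ty":0,"tz":0.001,"rx":0,"ry":0,"rz":0},{"tx":0,"ty":0,"tz":0,"rx":0,"ry":0,"rz":0}]'| grep -E "pos|force"; python3 -m creep '[{"tx":0,"ty":0,"tz":0.001,"rx":0,"ry":0,"rz":0},{"tx":0,"ty":0,"tz":0,"rx":0,"ry":0,"rz":0}]'| grep -E "pos|force"
```

```text
tool_pos: [0.5252, 0.2705, 0.0458]
force: [0.5, -0.3, 0.9]
tool_pos: [0.5252, 0.2705, 0.0448]
force: [0.3, 0.1, 0.1]
tool_pos: [0.5252, 0.2705, 0.0438]
force: [0.0, -0.6, 1.0]
```

```bash
python3 - <<'E'
from h import *
c=cam("scene")
i=c["pixels"][150:200,250:310]; cv2.imwrite("pics/s8c.png",cv2.cvtColor(cv2.convertScaleAbs(cv2.resize(i,(720,600),interpolation=cv2.INTER_CUBIC),alpha=1.4),cv2.COLOR_RGB2BGR))
o=env.get_obs();print(o["force"],o["qpos"],o["time_s"],o["grip_width"])
E
```

```text
[ 0.45437305  0.90992114 -0.92338324] [-41.05879765  20.15875952  13.29183692 103.43268495  -5.42157809
  57.02899993  65.32473196] 8.85 0.0004942084237296403
```

View pics/s8c.png

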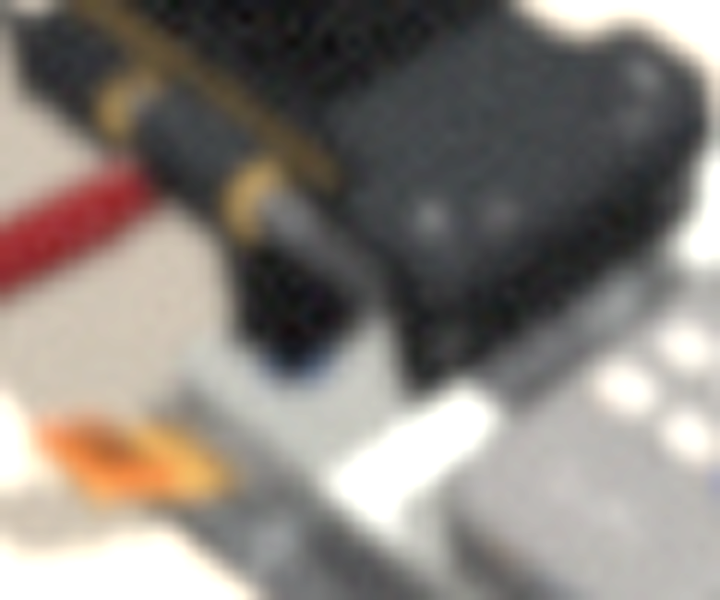

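```bash
python3 -m creep '[{"tx":0,"ty":0,"tz":0.001,"rx":0,"ry":0,"rz":0},{"tx":0,"ty":0,"tz":0,"rx":0,"ry":0,"rz":0}]' | grep -E "pos|force"; python3 -m creep '[{"tx":0,"ty":0,"tz":0.001,"rx":0,"ry":0,"rz":0},{"tx":0,"ty":0,"tz":0,"rx":0,"ry":0,"rz":0}]'| grep -E "pos|force"; python3 -m creep '[{"tx":0,"ty":0,"tz":0.001,"rx":0,"ry":0,"rz":0},{"tx":0,"ty":0,"tz":0,"rx":0,"ry":0,"rz":0}]'| grep -E "pos|force"
```

```text
tool_pos: [0.5252, 0.2705, 0.0428]
force: [-0.3, 0.2, -0.0]
tool_pos: [0.5252, 0.2705, 0.0418]
force: [-0.3, -0.4, 0.0]
tool_pos: [0.5252, 0.2705, 0.0408]
force: [-0.9, -0.0, 0.5]
```

```bash
python3 - <<'E'
from h import *
c=cam("scene","pics/s9.png")
i=c["pixels"][150:200,250:310]; a=cv2.imread("pics/s2.png")[150:200,250:310]
b=cv2.cvtColor(i,cv2.COLOR_RGB2BGR)
cv2.imwrite("pics/s9c.png",cv2.convertScaleAbs(cv2.resize(np.hstack([a,b]),(800,400),interpolation=cv2.INTER_CUBIC),alpha=1.4))
o=env.get_obs();print(o["force"])
E
```

```text
[-0.63792399  0.65048035 -0.33581734]
```

View pics/s9c.png

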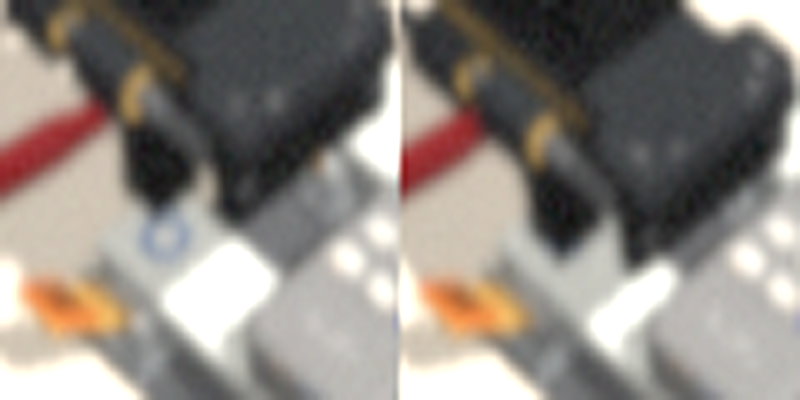

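```bash
python3 - <<'E'
from h import *
c=cam("scene")
for z in (.07,.085,.1,.11): print(z,[proj(c,[.525+dx,.2705-.095,z]).round(1) for dx in (-.0375,.0375)])
i=c["pixels"][100:210,220:340]; cv2.imwrite("pics/s10.png",cv2.cvtColor(cv2.convertScaleAbs(cv2.resize(i,(720,600),interpolation=cv2.INTER_CUBIC),alpha=1.6),cv2.COLOR_RGB2BGR))
E
```

```text
0.07 [array([287.3, 198. ]), array([310.5, 181.8])]
0.085 [array([286.9, 193.7]), array([310.5, 177.5])]
0.1 [array([286.5, 189.4]), array([310.4, 173. ])]
0.11 [array([286.2, 186.4]), array([310.3, 170. ])]
```

View pics/s10.png

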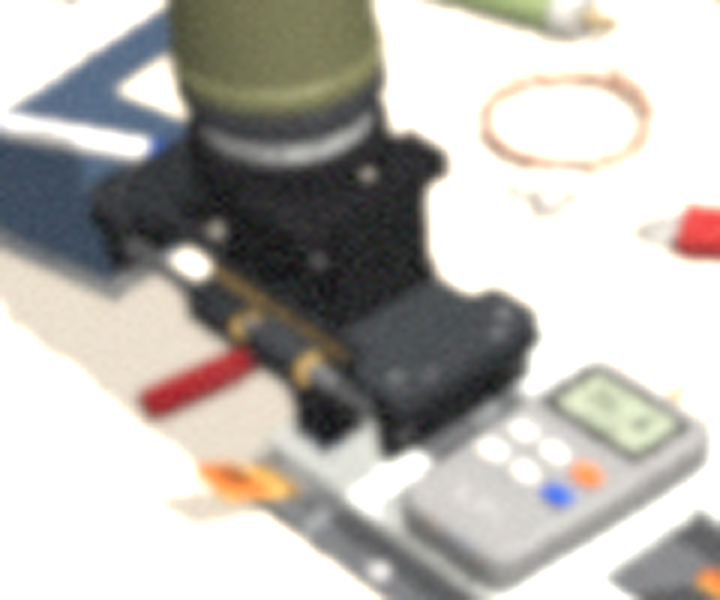

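In this view the gripper body sits about 25 mm higher than the reported TCP would put it, at roughly z=0.113. So the reading in effect tracks the fingertips, and contact should come near a reading of 0.038. Body clearance over the meter is ample.

```bash
python3 -m creep '[{"tx":0,"ty":0,"tz":0.001,"rx":0,"ry":0,"rz":0},{"tx":0,"ty":0,"tz":0,"rx":0,"ry":0,"rz":0}]' | grep -E "pos|force"; python3 -m creep '[{"tx":0,"ty":0,"tz":0.001,"rx":0,"ry":0,"rz":0},{"tx":0,"ty":0,"tz":0,"rx":0,"ry":0,"rz":0}]'| grep -E "pos|force"; python3 -m creep '[{"tx":0,"ty":0,"tz":0.001,"rx":0,"ry":0,"rz":0},{"tx":0,"ty":0,"tz":0,"rx":0,"ry":0,"rz":0}]'| grep -E "pos|force"
```

```text
tool_pos: [0.5252, 0.2706, 0.0401]
force: [-0.5, -0.1, 2.2]
tool_pos: [0.5251, 0.2707, 0.0389]
force: [-1.0, 0.5, 1.9]
tool_pos: [0.5251, 0.2707, 0.0378]
force: [-2.3, -0.4, 2.9]
```

Contact came at about 0.040. The corner is giving way under 2–3 N, so I'll follow it to its stop.

```bash
python3 -m creep '[{"tx":0,"ty":0,"tz":0.001,"rx":0,"ry":0,"rz":0},{"tx":0,"ty":0,"tz":0,"rx":0,"ry":0,"rz":0}]' | grep -E "pos|force"; python3 -m creep '[{"tx":0,"ty":0,"tz":0.001,"rx":0,"ry":0,"rz":0},{"tx":0,"ty":0,"tz":0,"rx":0,"ry":0,"rz":0}]'| grep -E "pos|force"; python3 - <<'E'
from h import *
c=cam("scene")
i=c["pixels"][150:200,250:310]; a=cv2.imread("pics/s9.png")[150:200,250:310]
b=cv2.cvtColor(i,cv2.COLOR_RGB2BGR)
cv2.imwrite("pics/s11c.png",cv2.convertScaleAbs(cv2.resize(np.hstack([a,b]),(800,400),interpolation=cv2.INTER_CUBIC),alpha=1.4))
o=env.get_obs();print(o["force"])
E
```

```text
tool_pos: [0.525, 0.2708, 0.0368]
force: [-2.9, 0.6, 2.7]
tool_pos: [0.525, 0.2708, 0.0363]
force: [-2.7, 0.6, 5.6]
[-3.99933175  0.66954665  6.17169615]
```

View pics/s11c.png

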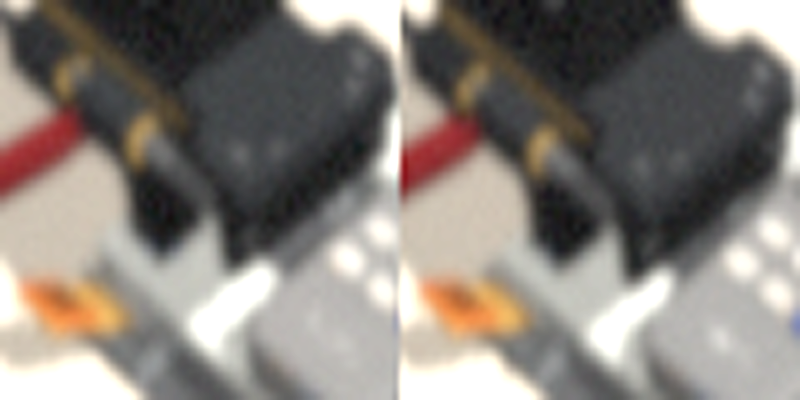

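NL dips about 4 mm at 2–3 N and then stiffens to 6 N, and the crop shows its corner dropping by about 1 px. So near-left is the rocking corner. I'll release it and check that it comes back.

```bash
python3 -m creep '[{"tx":0,"ty":0,"tz":-0.003,"rx":0,"ry":0,"rz":0},{"tx":0,"ty":0,"tz":-0.006,"rx":0,"ry":0,"rz":0},{"tx":0,"ty":0,"tz":-0.02,"rx":0,"ry":0,"rz":0},{"tx":0,"ty":0,"tz":-0.025,"rx":0,"ry":0,"rz":0},{"tx":0.015,"ty":0,"tz":0,"rx":0,"ry":0,"rz":0},{"tx":0.027,"ty":-0.001,"tz":0,"rx":0,"ry":0,"rz":0},{"tx":0.015,"ty":0,"tz":0,"rx":0,"ry":0,"rz":0},{"tx":0,"ty":0,"tz":0,"rx":0,"ry":0,"rz":0}]'; python3 - <<'E'
from h import *
c=cam("scene","pics/s12.png")
i=c["pixels"][140:250,220:390]; cv2.imwrite("pics/s12c.png",cv2.cvtColor(cv2.convertScaleAbs(cv2.resize(i,(800,518),interpolation=cv2.INTER_CUBIC),alpha=1.4),cv2.COLOR_RGB2BGR))
c=cam("wrist","pics/w12.png")
E
```

```text
time_s: 12.0
tool_pos: [0.4669, 0.2687, 0.0893]
tool_rot: [-180.0, -0.0, -179.0]
force: [1.0, -0.0, 0.1]
grip_width: 0.0003
```

View pics/s12c.png

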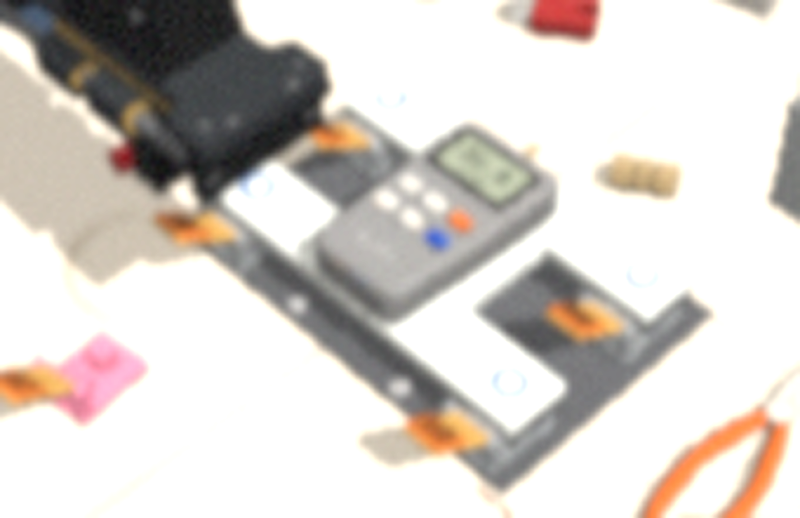

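View pics/w12.png

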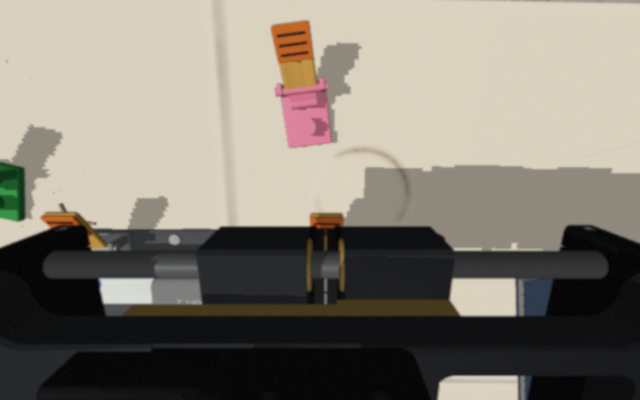

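The NL ring is back at its height. The candidates to press are the four orange tabs in line with the plate corners: NL at scene px (262,187), FL at (292,168), NR at (315,231) and FR at (344,207). The pink and green blocks on the worktop are look-alikes. The tab meant is the NL one, directly on the robot's side of the NL mark, and the wrist view shows it straight under the fingers at (326,220). Pressing it now.

```bash
python3 -m creep '[{"tx":0,"ty":0,"tz":0.015,"rx":0,"ry":0,"rz":0},{"tx":0,"ty":0,"tz":0.012,"rx":0,"ry":0,"rz":0},{"tx":0,"ty":0,"tz":0.003,"rx":0,"ry":0,"rz":0},{"tx":0,"ty":0,"tz":0,"rx":0,"ry":0,"rz":0}]' | grep -E "pos|force"; python3 -m creep '[{"tx":0,"ty":0,"tz":0.002,"rx":0,"ry":0,"rz":0},{"tx":0,"ty":0,"tz":0.002,"rx":0,"ry":0,"rz":0}]' | grep -E "pos|force"; python3 -m creep '[{"tx":0,"ty":0,"tz":0.002,"rx":0,"ry":0,"rz":0},{"tx":0,"ty":0,"tz":0.002,"rx":0,"ry":0,"rz":0}]' | grep -E "pos|force"
```

```text
tool_pos: [0.4681, 0.2683, 0.0593]
force: [-0.4, -0.2, 0.5]
tool_pos: [0.4685, 0.2688, 0.0561]
force: [-0.7, 0.1, 0.3]
tool_pos: [0.4666, 0.2688, 0.0523]
force: [-6.9, -0.8, 7.6]
```

```bash
python3 -m creep '[{"tx":0.001,"ty":0,"tz":0.002,"rx":0,"ry":0,"rz":0},{"tx":0.001,"ty":0,"tz":0.002,"rx":0,"ry":0,"rz":0}]' | grep -E "pos|force"; python3 -m creep '[{"tx":0.001,"ty":0,"tz":0.002,"rx":0,"ry":0,"rz":0},{"tx":0.001,"ty":0,"tz":0.002,"rx":0,"ry":0,"rz":0}]' | grep -E "pos|force"; python3 - <<'E'
from h import *
c=cam("scene","pics/s13.png")
i=c["pixels"][150:210,230:310]; cv2.imwrite("pics/s13c.png",cv2.cvtColor(cv2.convertScaleAbs(cv2.resize(i,(800,600),interpolation=cv2.INTER_CUBIC),alpha=1.3),cv2.COLOR_RGB2BGR))
print(env.get_obs()["force"])
E
```

```text
tool_pos: [0.4645, 0.2688, 0.0481]
force: [-4.8, -0.6, 4.4]
tool_pos: [0.4632, 0.2688, 0.044]
force: [-3.2, -0.3, 4.2]
[-2.89039304 -0.00908774  4.4780078 ]
```

View pics/s13c.png

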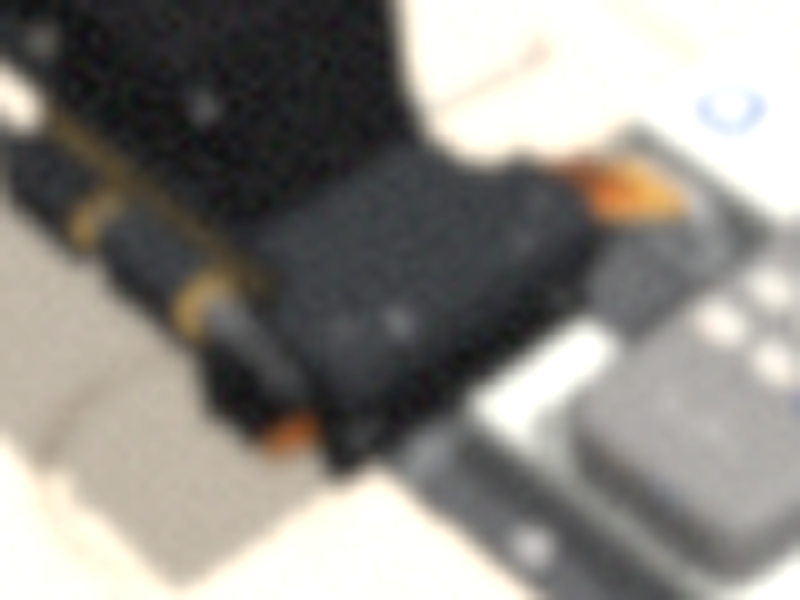

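The pad is turning down under the fingers, and the force is 4–5 N as described. Continuing to the stop.

```bash
python3 -m creep '[{"tx":0.0005,"ty":0,"tz":0.002,"rx":0,"ry":0,"rz":0},{"tx":0.0005,"ty":0,"tz":0.002,"rx":0,"ry":0,"rz":0}]' | grep -E "pos|force"; python3 -m creep '[{"tx":0,"ty":0,"tz":0.002,"rx":0,"ry":0,"rz":0},{"tx":0,"ty":0,"tz":0.002,"rx":0,"ry":0,"rz":0}]' | grep -E "pos|force";  python3 -m creep '[{"tx":0,"ty":0,"tz":0.001,"rx":0,"ry":0,"rz":0},{"tx":0,"ty":0,"tz":0.001,"rx":0,"ry":0,"rz":0}]' | grep -E "pos|force"
```

```text
tool_pos: [0.4633, 0.2688, 0.0399]
force: [-2.6, 1.1, 3.4]
tool_pos: [0.4634, 0.2686, 0.0357]
force: [-1.5, -0.0, 3.4]
tool_pos: [0.4633, 0.2685, 0.0338]
force: [-1.9, 1.1, 2.9]
```

```bash
python3 -m creep '[{"tx":0,"ty":0,"tz":0.001,"rx":0,"ry":0,"rz":0},{"tx":0,"ty":0,"tz":0,"rx":0,"ry":0,"rz":0}]' | grep -E "pos|force"; python3 -m creep '[{"tx":0,"ty":0,"tz":0.001,"rx":0,"ry":0,"rz":0},{"tx":0,"ty":0,"tz":0,"rx":0,"ry":0,"rz":0}]' | grep -E "pos|force"
```

```text
tool_pos: [0.4633, 0.2685, 0.0331]
force: [-2.9, 0.1, 5.0]
tool_pos: [0.4634, 0.2686, 0.0329]
force: [-6.1, -1.0, 10.4]
```

The stop is at a reading of 0.033, which is tip z ≈ 30.6 mm and matches the flat height. One firmer press, then I'll retreat.

```bash
python3 -m creep '[{"tx":0,"ty":0,"tz":0.001,"rx":0,"ry":0,"rz":0},{"tx":0,"ty":0,"tz":0,"rx":0,"ry":0,"rz":0}]' | grep -E "pos|force"; python3 -m creep '[{"tx":0,"ty":0,"tz":-0.002,"rx":0,"ry":0,"rz":0},{"tx":0,"ty":0,"tz":-0.004,"rx":0,"ry":0,"rz":0},{"tx":0,"ty":0,"tz":-0.02,"rx":0,"ry":0,"rz":0},{"tx":0,"ty":0,"tz":-0.03,"rx":0,"ry":0,"rz":0},{"tx":0,"ty":0,"tz":0,"rx":0,"ry":0,"rz":0}]'; python3 - <<'E'
from h import *
c=cam("scene","pics/s14.png")
i=c["pixels"][150:250,230:390]; cv2.imwrite("pics/s14c.png",cv2.cvtColor(cv2.convertScaleAbs(cv2.resize(i,(800,500),interpolation=cv2.INTER_CUBIC),alpha=1.3),cv2.COLOR_RGB2BGR))
E
```

```text
tool_pos: [0.4634, 0.2686, 0.0327]
force: [-6.8, -1.9, 17.1]
time_s: 15.78
tool_pos: [0.4654, 0.2693, 0.089]
tool_rot: [179.8, 0.3, -179.1]
force: [0.6, -1.0, -0.6]
grip_width: 0.0007
```

View pics/s14c.png

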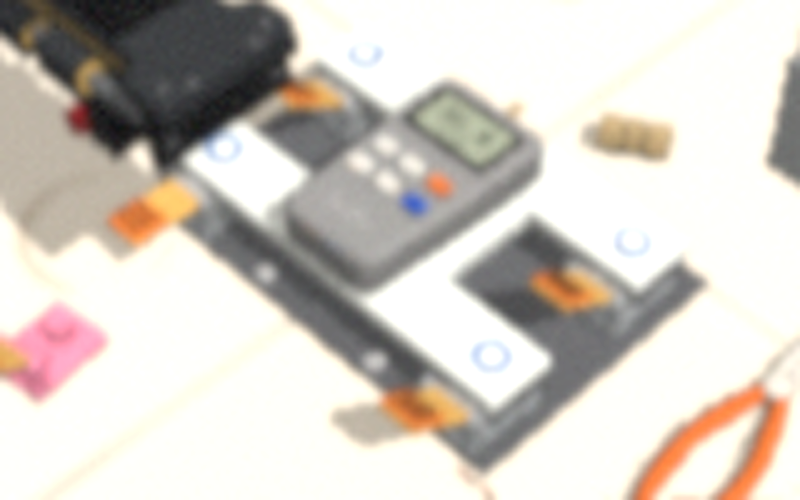

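The NL tab is now flat (crop (155,205)) and the other three are still raised. I'll verify steadiness by pressing the NL mark lightly again.

```bash
python3 -m creep '[{"tx":-0.02,"ty":0,"tz":0,"rx":0,"ry":0,"rz":0},{"tx":-0.025,"ty":0,"tz":0,"rx":0,"ry":0,"rz":0},{"tx":-0.015,"ty":0,"tz":0,"rx":0,"ry":0,"rz":0},{"tx":0,"ty":0,"tz":0.02,"rx":0,"ry":0,"rz":0},{"tx":0,"ty":0,"tz":0.02,"rx":0,"ry":0,"rz":0},{"tx":0,"ty":0,"tz":0.006,"rx":0,"ry":0,"rz":0},{"tx":0,"ty":0,"tz":0,"rx":0,"ry":0,"rz":0}]' | grep -E "pos|force"; python3 -m creep '[{"tx":0,"ty":0,"tz":0.001,"rx":0,"ry":0,"rz":0},{"tx":0,"ty":0,"tz":0,"rx":0,"ry":0,"rz":0}]' | grep -E "pos|force"; python3 -m creep '[{"tx":0,"ty":0,"tz":0.001,"rx":0,"ry":0,"rz":0},{"tx":0,"ty":0,"tz":0,"rx":0,"ry":0,"rz":0}]' | grep -E "pos|force"
```

```text
tool_pos: [0.5224, 0.269, 0.0405]
force: [-1.3, -0.9, 1.9]
tool_pos: [0.523, 0.2693, 0.04]
force: [-2.9, -1.8, 3.5]
tool_pos: [0.523, 0.2693, 0.0399]
force: [-4.2, -2.6, 8.1]
```

It's solid now: 8 N with no dip, at the level height of 0.040. I'll retreat up and away.

```bash
python3 -m creep '[{"tx":0,"ty":0,"tz":-0.004,"rx":0,"ry":0,"rz":0},{"tx":0,"ty":0,"tz":-0.02,"rx":0,"ry":0,"rz":0},{"tx":0,"ty":0,"tz":-0.04,"rx":0,"ry":0,"rz":0},{"tx":0,"ty":0,"tz":-0.04,"rx":0,"ry":0,"rz":0},{"tx":0,"ty":0,"tz":-0.04,"rx":0,"ry":0,"rz":0},{"tx":0,"ty":0,"tz":-0.04,"rx":0,"ry":0,"rz":0},{"tx":0.02,"ty":0.02,"tz":0,"rx":0,"ry":0,"rz":0},{"tx":0.035,"ty":0.035,"tz":0,"rx":0,"ry":0,"rz":0},{"tx":0.035,"ty":0.035,"tz":0,"rx":0,"ry":0,"rz":0},{"tx":0.035,"ty":0.035,"tz":0,"rx":0,"ry":0,"rz":0},{"tx":0.03,"ty":0.035,"tz":0,"rx":0,"ry":0,"rz":0},{"tx":0.02,"ty":0.035,"tz":0,"rx":0,"ry":0,"rz":0},{"tx":0,"ty":0.02,"tz":0,"rx":0,"ry":0,"rz":0},{"tx":0,"ty":0,"tz":0,"rx":0,"ry":0,"rz":0},{"tx":0,"ty":0,"tz":0,"rx":0,"ry":0,"rz":0}]'; python3 - <<'E'
from h import *
c=cam("scene"); s=c["pixels"][140:260,210:410]
cv2.imwrite("pics/s15.png",cv2.cvtColor(cv2.convertScaleAbs(cv2.resize(s,(800,480),interpolation=cv2.INTER_CUBIC),alpha=1.2),cv2.COLOR_RGB2BGR))
c=cam("top"); im=c["pixels"]; cv2.imwrite("pics/t15.png",cv2.cvtColor(cv2.resize(im[130:320,165:405],(758,600),interpolation=cv2.INTER_CUBIC),cv2.COLOR_RGB2BGR))
hsv=cv2.cvtColor(im,cv2.COLOR_RGB2HSV)
n,l,st,ce=cv2.connectedComponentsWithStats(cv2.inRange(hsv,(95,60,60),(125,255,255)))
for i in range(1,n):
    if st[i,4]>=8 and 150<ce[i][1]<320 and 205<ce[i][0]<395: print(ce[i].round(1),ray(c,*ce[i],.038).round(4))
E
```

```text
time_s: 19.08
tool_pos: [0.3456, 0.4807, 0.2226]
tool_rot: [-180.0, 0.0, -179.2]
force: [-0.2, -0.8, -0.4]
grip_width: 0.0006
[233.8 168.7] [0.6248 0.2727 0.038 ]
[327.1 170.8] [0.6273 0.0816 0.038 ]
[288.1 203.4] [0.5566 0.1585 0.038 ]
[231.9 217. ] [0.525  0.2698 0.038 ]
[325.8 218.8] [0.5277 0.0814 0.038 ]
```

View pics/s15.png

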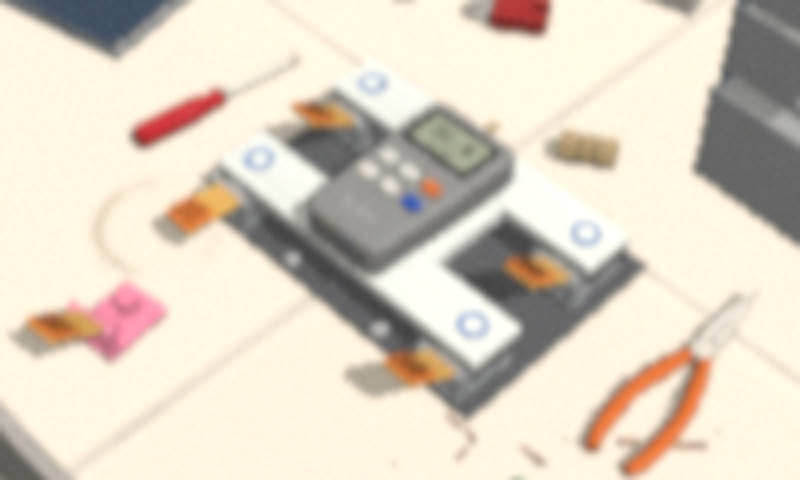

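View pics/t15.png

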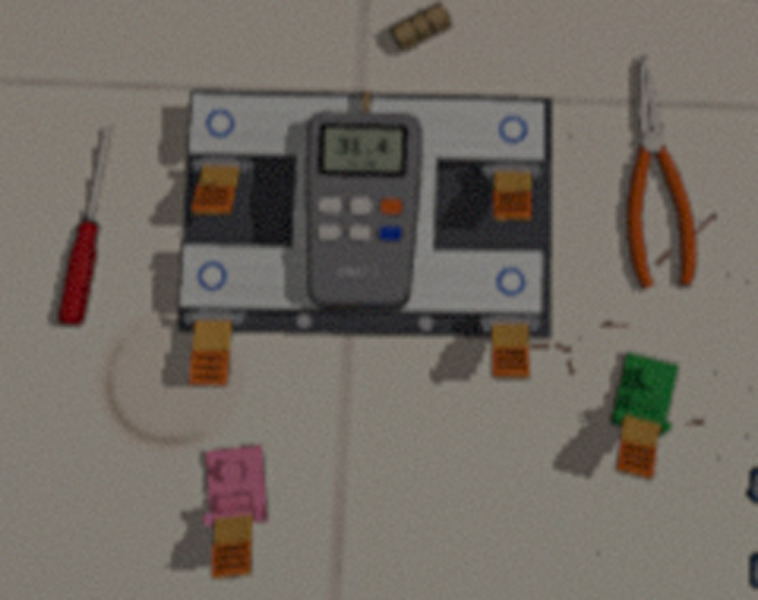

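The final pictures show the NL tab flat (scene crop (203,208)) and the other three raised. The rings are within 0.4 mm of where they started, the tools and union haven't moved, and the arm is clear. Handing in.

```bash
python3 -c "
from cell import env
print(env.sign_off())"
```

```text
the job is handed in; nothing more can be done
None
```

The near-left corner was the one that rocked. I pressed its orange tab down flat and handed the job in at about 19 s of the 51 s allowed.

- **Finding the corner:** I pressed near-left first. It dipped about 4 mm under 2–3 N, met its stop at about 6 N and came back when released. Since the first corner tried was the one that rocked, I did not press the other three.
- **Pressing the tab:** it turned with about 4 N, reached its stop at the expected flat height of about 30.6 mm, and I pressed it there with up to 17 N.
- **Last checks:** pressing near-left again with 8 N gave no dip, at its level height. The marks are within 0.4 mm of where they started. In the pictures the other three tabs are raised, the tools, the union and the look-alikes have not visibly moved, and the arm is clear.
- **What disagreed:** contact came with the TCP reading at about 40 mm. The stated 25 mm from TCP to fingertips would have put it at 63 mm. I went by the force and the pictures instead.
- **Sideways force:** pressing the tab also gave up to 7 N sideways on the fingers.

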